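Pack the stain vials and shut the case

ROBOT

A 6-joint arm with a two-finger parallel gripper is mounted at the origin on the work surface. World frame = base frame: x ahead of the robot, y to its left, z up, the work surface at z = 0. Lengths are in m, angles in rad, forces in N, time in s.
With the tool pointing down it reaches from about 0.325 to 0.775 m from the base axis. Payload 9.3 kg.
Tool frame: the origin (TCP) lies at the very end of the fingers, on their centre line; the grasp point (between the pads) lies 19 mm behind it; z points along the fingers, y is the line along which they close (so a half turn about z gives the same grasp; the last joint's range is limited). The gripper opens to 85 mm and grips with 20 to 120 N. Pads are 22 mm wide; open, the fingers measure 114 mm over their backs; the gripper's body (76 mm by 85 mm) begins 54 mm behind the grasp point. The pads swing forward as they close: fully open they stand 13 mm farther back than shut.
Start: joints at [-0.153, 0.259, 0.021, 1.334, 0, 1.418], TCP at [0.55, -0, 0.231] pointing down, gripper open.
Joint ranges: [-3.04, 3.04], [-0.91, 1.82], [-1.04, 1.36], [-1.92, 1.95], [-1.52, 1.45], [-3.14, 3.14]. Speed limits (rad/s): [2.22, 2.22, 2.79, 3.14, 3.14, 3.14].

INTERFACE

Orientations are given as a unit quaternion [x, y, z, w].
In Python, from station import read_state, camera, camera_info, sign_off gives the robot as it stands.
- The arm moves only by the tool play_rows, never from a script. Its arguments are lists of equal length, an entry for each row: "delta_pos": the shift along the world's x, y, z in cm, a list of three; "spin": the turn about the world's z in degrees. A call has 1 to 10 rows; each row shifts and turns the commanded pose from where the row before left it; what a row does not reach is not made up. A row lasts 1/10 s, in which the tool goes at most 50 mm and 8.59 degrees, less where a joint would pass 70% of its speed; a pose out of reach is approached as far as the arm can. A call is refused whole if a number of a shift passes 5 or a number of a turn 8.59, either way. A call with a gripper value outside its range is refused whole. "gripper" is the closure, from -1 (fully open) to 1 (shut), set as the call begins (left out, the last holds). The fingers move at their own pace and stop on an object; the grip force is fixed at half the most. Time passes only in rows, so rows that do not move let the fingers close. It gives the time, the measured TCP pose, the force, the opening and the grip force at its end, in the units of the state.
- read_state(): the state, without advancing time (a new reading comes with each control period).
- camera(name): name is "scene" or "side" or "wrist"; returns (picture, depth): 384x512x3 uint8, blue, green, red; 384x512 float32, m along the optical axis (not along the pixel's ray), 0 where there is no reading.
- camera_info(name): a dict with "fx", "fy", "cx", "cy" (pixels), "distortion" ([k1, k2, p1, p2, k3] as OpenCV has them; the pictures are not rectified), "R" (3x3) and "t" (3): a world point X has camera coordinates R X + t. Camera axes: x right, y down, z forward; pixel columns grow to the right and rows downward; lengths in m; the calibration is good to about 2 mm. A picture is of the moment at which its call begins: read the wrist's pose just before it. camera_info takes no time and is no camera call; for the wrist camera it gives the pose at the moment of the call.
- sign_off(): hands the job in; it is judged then, once.
The state is a dict: "time_s": time; "qpos": joint angles; "dq": joint speeds; "effort": joint torques, N m; "eef_pos": TCP position; "ee_rot": TCP orientation; "ft_force": force on the tool from outside, world axes, zero at the start; "torque": the same for the moment, N m; "opening": finger opening in m; "grip_force": force on a finger pad.
Only numpy, scipy, OpenCV 4.12 (cv2) and the standard library are available. Lean on these libraries where they do the work, as an engineer would, in place of code of your own. Each camera call takes 0.05 s, during which the arm holds its last target. There are 200 camera calls.

TASK

Put the three stain vials away: set each one upright, without dropping it, in the pocket of its own colour inside the grey case, and only when all three sit down in their pockets and are let go, gently swing the blue lid fully shut over them. Do not knock any vial over, and leave the petri dish and the amber bottle where they are.

Things in the scene. Friction and masses are not known exactly. Their poses are not given: they have to be found in the camera images.
- vial_violet: Violet-capped stain vial: upright round vial, 28 mm diameter, 46 mm tall, white body with a violet band and violet cap, about 35 g, loose, standing on the bench at the start. Origin: centre of its underside, z up along the vial.
- vial_red: Red-capped stain vial: upright round vial, 28 mm diameter, 46 mm tall, white body with a red band and red cap, about 35 g, loose, standing on the bench at the start. Origin: centre of its underside, z up along the vial.
- vial_yellow: Yellow-capped stain vial: upright round vial, 28 mm diameter, 46 mm tall, white body with a yellow band and yellow cap, about 35 g, loose, standing on the bench at the start. Origin: centre of its underside, z up along the vial.
- pocket_violet: Violet cup, a fixed pocket in the grey case: outer diameter 54, inner 46, height 15, floor 3 mm thick. Origin: centre of its underside, 5 mm above the bench (a seated vial's underside is 8 mm above the bench). The three pockets stand in a row, 77 mm apart, in changing order, the middle one at the case's centre. Its y axis runs along the row, its x axis across it towards the case's hinge side.
- pocket_red: Red cup, a fixed pocket in the grey case: outer diameter 54, inner 46, height 15, floor 3 mm thick. Origin: centre of its underside, 5 mm above the bench (a seated vial's underside is 8 mm above the bench). The three pockets stand in a row, 77 mm apart, in changing order, the middle one at the case's centre. Its y axis runs along the row, its x axis across it towards the case's hinge side.
- pocket_yellow: Yellow cup, a fixed pocket in the grey case: outer diameter 54, inner 46, height 15, floor 3 mm thick. Origin: centre of its underside, 5 mm above the bench (a seated vial's underside is 8 mm above the bench). The three pockets stand in a row, 77 mm apart, in changing order, the middle one at the case's centre. Its y axis runs along the row, its x axis across it towards the case's hinge side.
- lid (a joint): angle of the blue lid of the fixed grey case: 0 shut, 1.9 rad wide open (starts above 1.6). Stiff hinge, stays where left; push its outer face with 1 to 3 N. Case outside 126 mm across the pocket row, 256 mm along it, walls 5 mm, rim 60 mm above the bench. Hinge line parallel to the row, 63 mm from it on the pockets' +x side, at rim height. Lid: panel as big as the case, 6 mm thick.
- lid_handle (a point): grip point on the head (27 mm across) of a black knob, 35 mm out from the lid's outer face, half way along the lid, 96 mm from the hinge line; lid shut, this point is straight above the row's far half (33 mm beyond the middle pocket, away from the hinge), 101 mm above the bench, and the knob points up. Its z axis points out of the lid's outer face.
- petri_dish: bystander: shallow pale glass-like dish lying on the bench, 90 mm diameter, 18 mm high, loose. Origin: centre of its underside. Not to be disturbed.
- reagent_bottle: bystander: amber bottle with a white cap and paper label, 52 mm diameter, 100 mm tall, loose, upright. Origin: centre of its underside. Not to be disturbed.
Mind the look-alikes: they are no part of the job. Leave any turquoise look-alike of the vial_yellow alone.

How it is judged:
On the way, in this order (a step that is already met when the one before it is completed fails the run):
1. all three vials stand released in the pockets of their own colours while the lid is still open (horizontal distance between vial_violet and pocket_violet below 0.0125 m and z of vial_violet in the frame of pocket_violet below 0.007 m and angle between each of vial_violet, vial_red, vial_yellow's own z axis and vertical below 0.12 rad and horizontal distance between vial_red and pocket_red below 0.0125 m and z of vial_red in the frame of pocket_red below 0.007 m and horizontal distance between vial_yellow and pocket_yellow below 0.0125 m and z of vial_yellow in the frame of pocket_yellow below 0.007 m and contact force between the fingers and vial_violet below 0.1 N and contact force between the fingers and vial_red below 0.1 N and contact force between the fingers and vial_yellow below 0.1 N and linear speed of each of vial_violet, vial_red, vial_yellow below 0.02 m/s and value of joint lid above 1 rad), for 0.2 s.
2. the lid is shut (value of joint lid below 0.06 rad), for 0.2 s.
At the end, for the whole second after the job is handed in: Each vial stands in the pocket of its own colour (centre within 12.5 mm of the pocket's centre, underside on the pocket's floor, tilt under 0.12 rad), at rest, and the lid is shut (under 0.06 rad) (horizontal distance between vial_violet and pocket_violet below 0.0125 m and z of vial_violet in the frame of pocket_violet below 0.007 m and angle between each of vial_violet, vial_red, vial_yellow's own z axis and vertical below 0.12 rad and horizontal distance between vial_red and pocket_red below 0.0125 m and z of vial_red in the frame of pocket_red below 0.007 m and horizontal distance between vial_yellow and pocket_yellow below 0.0125 m and z of vial_yellow in the frame of pocket_yellow below 0.007 m and linear speed of each of vial_violet, vial_red, vial_yellow below 0.02 m/s and value of joint lid below 0.06 rad); the robot touches nothing.
It fails at once if a vial is tipped by more than 0.7 rad (angle between any of vial_violet, vial_red, vial_yellow's own z axis and vertical above 0.7 rad).
It fails at once if a vial is dropped or thrown (moves faster than 0.6 m/s while not held) ((linear speed of vial_violet above 0.6 m/s and contact force between the fingers and vial_violet below 0.05 N) or (linear speed of vial_red above 0.6 m/s and contact force between the fingers and vial_red below 0.05 N) or (linear speed of vial_yellow above 0.6 m/s and contact force between the fingers and vial_yellow below 0.05 N)).
It fails at once if the lid is slammed (falls shut faster than 3 rad/s) (velocity of joint lid below -3 rad/s).
It fails at once if the petri dish or the amber bottle is moved by more than 20 mm (distance of any of petri_dish, reagent_bottle from where it was at the start of the episode above 0.02 m).
It also fails if it takes over 118 s, if anything falls off the work surface, if the arm or the gripper's body presses on something with over 40 N, if the wrist force passes 120 N, or if a joint passes its speed limit or range.

## Working session

There is one attempt and no reset: what is moved stays moved. The work goes in short steps, Python scripts to look and compute and a tool call to move; the robot and the scene stay as the last step left them, time stands still between calls to the robot, and variables do not carry over. Pictures are saved under pics/ and viewed, at most 14 in all, crops included, and the job is handed in when it is done.

Besides the shell and the picture viewer there is one more tool, called after "Request:" as name(argument=value, ...), one argument or row to a line, values as JSON. play_rows: Moves the arm, as the interface text tells. Its arguments: {"type":"object","properties":{"delta_pos":{"type":"array"},"spin":{"type":"array"},"gripper":{"type":"number"}},"required":["delta_pos","spin"]}

```bash
mkdir -p pics
cat > h.py <<'E'
import numpy as np, cv2
from station import *
def cloud(n):
    info=camera_info(n); im,d=camera(n)
    K=np.array([[info['fx'],0,info['cx']],[0,info['fy'],info['cy']],[0,0,1.]])
    h,w=d.shape
    u,v=np.meshgrid(np.arange(w),np.arange(h))
    p=cv2.undistortPoints(np.stack([u,v],-1).reshape(-1,1,2).astype(np.float64),K,np.array(info['distortion'],float)).reshape(h,w,2)
    X=np.dstack([p[...,0]*d,p[...,1]*d,d])
    W=(X-np.array(info['t']))@np.array(info['R'])
    W[d==0]=np.nan
    return im,d,W
E
python3 - <<'E'
from h import *
ims=[]
for n in ['scene','side']:
    im,d,W=cloud(n); np.savez(n+'.npz',im=im,W=W); cv2.imwrite(f'pics/{n}0.png',im)
print(read_state())
E
```

```text
{'time_s': 0.1, 'qpos': array([-1.52585914e-01,  2.59124873e-01,  2.08174472e-02,  1.33368764e+00,
       -3.50710867e-05,  1.41817011e+00]), 'dq': array([ 0.00205201, -0.00123754,  0.00414053,  0.00133322,  0.00136893,
       -0.00136423]), 'effort': array([ 3.14176716e-03, -5.56694484e+01,  3.45071769e+01,  1.17344077e-02,
       -2.28166823e-04,  1.16645586e-05]), 'eef_pos': array([5.49741560e-01, 3.23431562e-05, 2.30724653e-01]), 'ee_rot': array([ 7.07092398e-01,  7.07120910e-01, -3.68606235e-04, -4.72948298e-04]), 'ft_force': array([-0.11454462,  0.69618031, -0.25686237]), 'torque': array([-0.00356392,  0.01333903,  0.03219405]), 'grip_force': 0.0, 'opening': 0.08512735124157952}
```

View pics/scene0.png

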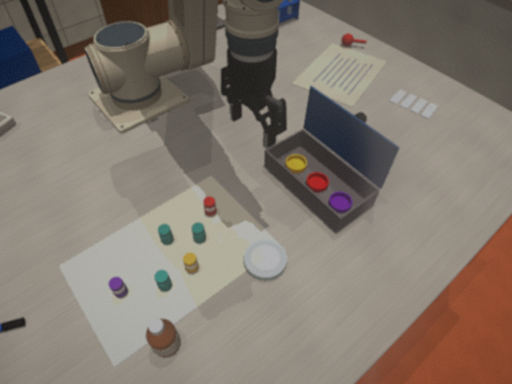

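View pics/side0.png

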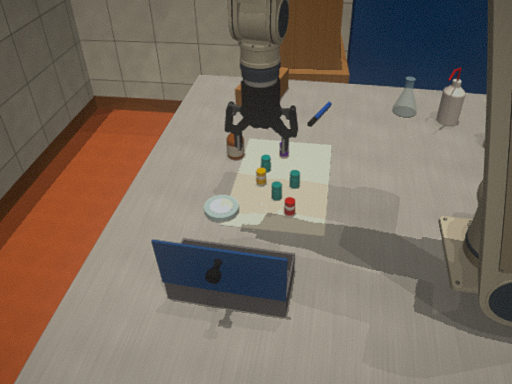

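Scene view: violet vial at (117,286), red (209,205), yellow (190,262), with turquoise decoys at (165,233), (198,232) and (162,280). The dish is at (265,258) and the bottle at (162,338). The pockets are yellow (296,162), red (317,181) and violet (340,202). The side view agrees, with the lid standing open and the knob at (214,270).

Run:
```python
from h import *
from scipy.optimize import least_squares
for n in ['scene','side']:
    z=np.load(n+'.npz'); im,W=z['im'],z['W']
    hsv=cv2.cvtColor(im,cv2.COLOR_BGR2HSV); H,S,V=[hsv[...,i].astype(int) for i in range(3)]
    masks={'violet':(H>125)&(H<155)&(S>110),'red':((H<6)|(H>174))&(S>140),'yellow':(H>15)&(H<28)&(S>130),'teal':(H>75)&(H<98)&(S>100),'blue':(H>100)&(H<122)&(S>90)}
    for c,m in masks.items():
        m=m&(W[...,0]>.1)&(W[...,0]<.95)&(abs(W[...,1])<.6)&(W[...,2]>0.003)&(W[...,2]<.3)
        nn,l,st,ce=cv2.connectedComponentsWithStats(m.astype(np.uint8))
        for i in range(1,nn):
            if st[i,4]<25: continue
            P=W[l==i]; 
            print(n,c,st[i,4],ce[i].round(),'mean',P.mean(0).round(3),'lo',np.percentile(P,3,axis=0).round(3),'hi',np.percentile(P,97,axis=0).round(3),end=' ')
            if c!='blue' and st[i,4]<400 :
                T=P[P[:,2]>.025]
                if len(T)>15:
                    top=T[T[:,2]>np.percentile(T[:,2],97)-.004]; print('top',top.mean(0).round(4),len(top))
                else: 
                    f=least_squares(lambda q:np.hypot(P[:,0]-q[0],P[:,1]-q[1])-.025,P[:,:2].mean(0),loss='soft_l1',f_scale=.002).x; print('ring',f.round(4))
            else:
                c0=P.mean(0); U,s,Vt=np.linalg.svd(P-c0,full_matrices=False); print('plane n',Vt[2].round(3), 'axes',Vt[:2].round(3))
```

```text
scene violet 354 [340. 201.] mean [0.666 0.169 0.011] lo [0.644 0.142 0.005] hi [0.691 0.19  0.02 ] ring [0.6686 0.1636]
scene violet 111 [115. 283.] mean [ 0.543 -0.331  0.046] lo [ 0.532 -0.341  0.044] hi [ 0.553 -0.322  0.048] top [ 0.5425 -0.3312  0.0458] 96
scene red 327 [317. 181.] mean [0.589 0.171 0.011] lo [0.567 0.143 0.005] hi [0.615 0.192 0.02 ] ring [0.5919 0.166 ]
scene red 82 [209. 201.] mean [ 0.496 -0.079  0.045] lo [ 0.484 -0.09   0.042] hi [ 0.506 -0.069  0.047] top [ 0.496  -0.0792  0.0448] 74
scene yellow 301 [296. 163.] mean [0.513 0.172 0.011] lo [0.49  0.145 0.005] hi [0.539 0.193 0.02 ] ring [0.515  0.1679]
scene yellow 115 [189. 259.] mean [ 0.589 -0.192  0.045] lo [ 0.578 -0.202  0.04 ] hi [ 0.599 -0.181  0.048] top [ 0.5876 -0.1911  0.0459] 99
scene teal 76 [164. 229.] mean [ 0.496 -0.195  0.045] lo [ 0.486 -0.204  0.042] hi [ 0.506 -0.186  0.047] top [ 0.4958 -0.1952  0.0449] 68
scene teal 76 [197. 228.] mean [ 0.538 -0.138  0.045] lo [ 0.527 -0.147  0.042] hi [ 0.547 -0.129  0.046] top [ 0.5376 -0.1382  0.0448] 73
scene teal 107 [161. 276.] mean [ 0.585 
[... 907 characters left out ...]
9 -0.239  0.047] top [ 0.5806 -0.2516  0.045 ] 34
side teal 127 [294. 178.] mean [ 0.491 -0.185  0.031] lo [ 0.481 -0.202  0.007] hi [ 0.5   -0.177  0.047] top [ 0.492  -0.1907  0.0451] 38
side teal 139 [276. 190.] mean [ 0.532 -0.128  0.031] lo [ 0.522 -0.143  0.006] hi [ 0.542 -0.12   0.047] top [ 0.5331 -0.1328  0.045 ] 47
side blue 41 [319. 114.] mean [ 0.449 -0.574  0.013] lo [ 0.436 -0.598  0.006] hi [ 0.46  -0.549  0.018] plane n [ 0.672 -0.252 -0.696] axes [[ 0.388  0.921  0.041]
 [ 0.631 -0.297  0.717]]
side blue 5136 [223. 270.] mean [0.584 0.24  0.128] lo [0.469 0.236 0.064] hi [0.707 0.246 0.184] plane n [ 0.031  0.994 -0.108] axes [[-0.999  0.032  0.008]
 [ 0.011  0.107  0.994]]
```

Run:
```python
from h import *
z=np.load('scene.npz'); im,W=z['im'],z['W']
for nm,(a,b,c,d),zl in [('dish',(240,290,235,285),.012),('bottle',(140,190,315,360),.05)]:
    P=W[c:d,a:b].reshape(-1,3); P=P[P[:,2]>zl]; print(nm,len(P),np.nanpercentile(P,[2,50,98],axis=0).round(3))
i=camera_info('wrist'); R=np.array(i['R']); print('wristcam pos',-R.T@i['t'],'axis',R[2])
z=np.load('side.npz'); W=z['W']; P=W[215:330,140:310].reshape(-1,3)
g=P[(P[:,2]>.05)&(P[:,2]<.066)]; print(np.nanpercentile(g,[1,50,99],axis=0).round(3))
P=W[255:290,200:230].reshape(-1,3); k=P[(P[:,1]>.25)&(P[:,2]>.08)]; print('knob',len(k),np.percentile(k,[2,50,98],axis=0).round(3))
```

```text
dish 1321 [[ 0.629 -0.105  0.014]
 [ 0.67  -0.066  0.017]
 [ 0.709 -0.024  0.02 ]]
bottle 762 [[ 0.671 -0.337  0.054]
 [ 0.693 -0.314  0.071]
 [ 0.709 -0.291  0.1  ]]
wristcam pos [0.54885802 0.08353229 0.37407634] axis [-0.00180115 -0.32059204 -0.94721566]
[[0.46  0.105 0.05 ]
 [0.567 0.116 0.057]
 [0.712 0.242 0.066]]
knob 242 [[0.577 0.252 0.143]
 [0.588 0.281 0.16 ]
 [0.602 0.285 0.169]]
```

Request:
play_rows(
  delta_pos=[
    [-2, -3, 0],
    [-2, -3, 0],
    [-1.6, -1.7, 0],
    [0, 0, 0],
    [0, 0, 0],
    [0, 0, 0],
  ],
  spin=[0, 0, 0, 0, 0, 0],
  gripper=-0.3,
)

```text
time_s: 0.7
eef_pos: [0.4944, -0.0766, 0.2312]
ee_rot: [0.707, 0.707, 0.0, -0.0]
ft_force: [0.1, 0.2, -0.4]
opening: 0.0554
grip_force: 0.0
```

Run:
```python
from h import *
im,d,W=cloud('wrist'); cv2.imwrite('pics/w1.png',im); np.savez('w1.npz',im=im,W=W)
s=read_state(); print(s['eef_pos'],s['opening'])
```

```text
[ 0.49445401 -0.07645836  0.23113898] 0.05553618034313991
```

View pics/w1.png

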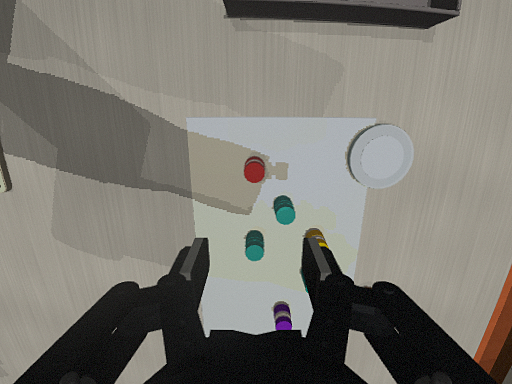

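Wrist view: red (254,170), turquoise (285,210), (254,245) and part of one near (305,280), yellow (317,240), violet (283,320), dish (380,156).

Run:
```python
from h import *
z=np.load('w1.npz'); im,W=z['im'],z['W']
hsv=cv2.cvtColor(im,cv2.COLOR_BGR2HSV); H,S,V=[hsv[...,i].astype(int) for i in range(3)]
for c,m in {'violet':(H>125)&(H<155)&(S>110),'red':((H<6)|(H>174))&(S>140),'yellow':(H>15)&(H<28)&(S>130),'teal':(H>75)&(H<98)&(S>100)}.items():
    m=m&(W[...,2]>.03)&(W[...,2]<.07)&(W[...,1]<.05)
    nn,l,st,ce=cv2.connectedComponentsWithStats(m.astype(np.uint8))
    for i in range(1,nn):
        if st[i,4]<40: continue
        P=W[l==i]; T=P[P[:,2]>np.percentile(P[:,2],97)-.004]
        print(c,ce[i].round(),np.percentile(T,[3,50,97],axis=0).round(4).tolist())
```

```text
violet [283. 323.] [[0.5265, -0.3335, 0.0442], [0.5378, -0.3245, 0.0463], [0.55, -0.3161, 0.0475]]
red [254. 172.] [[0.4803, -0.0869, 0.0451], [0.4917, -0.0752, 0.0465], [0.5022, -0.0636, 0.0479]]
yellow [322. 243.] [[0.5811, -0.183, 0.0439], [0.5871, -0.1781, 0.0464], [0.5941, -0.1754, 0.0478]]
teal [285. 213.] [[0.5224, -0.1458, 0.0452], [0.5333, -0.134, 0.0465], [0.5439, -0.1228, 0.0479]]
teal [254. 250.] [[0.4817, -0.2025, 0.0451], [0.4916, -0.191, 0.0465], [0.5029, -0.1798, 0.0476]]
```

Request:
play_rows(
  delta_pos=[
    [3, -3.7, 0],
    [3, -3.7, 0],
    [3, -3.7, 0],
    [0, 0, -4],
    [0, 0, -4],
    [0, 0, -3],
    [0, 0, 0],
    [0, 0, 0],
  ],
  spin=[0, 0, 0, 0, 0, 0, 0, 0],
)

```text
time_s: 1.55
eef_pos: [0.5845, -0.1875, 0.1217]
ee_rot: [0.707, 0.707, -0.0, -0.0]
ft_force: [-0.1, -0.1, 1.0]
opening: 0.0555
grip_force: 0.0
```

Run:
```python
from h import *
im,d,W=cloud('wrist'); cv2.imwrite('pics/w2.png',im); print(read_state()['eef_pos'])
```

```text
[ 0.58500406 -0.18784616  0.12276157]
```

View pics/w2.png

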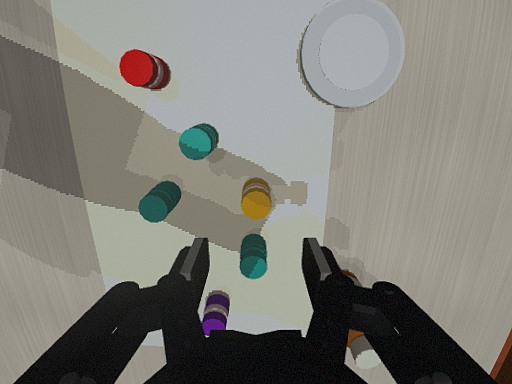

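Yellow at (256,203) lies centred between the fingers. The turquoise one at (253,255) is behind the finger line, so I can descend.

Request:
play_rows(
  delta_pos=[
    [0, 0, -4],
    [0, 0, -4],
    [0, 0, -2],
    [0, 0, -1.1],
    [0, 0, 0],
    [0, 0, 0],
  ],
  spin=[0, 0, 0, 0, 0, 0],
)

```text
time_s: 2.2
eef_pos: [0.5852, -0.1885, 0.0121]
ee_rot: [0.707, 0.707, 0.0, 0.001]
ft_force: [0.7, 0.5, 0.3]
opening: 0.0556
grip_force: 0.0
```

Request:
play_rows(
  delta_pos=[
    [0, 0, 0],
    [0, 0, 0],
    [0, 0, 0],
    [0, 0, 0],
    [0, 0, 0],
    [0, 0, 0],
  ],
  spin=[0, 0, 0, 0, 0, 0],
  gripper=1,
)

```text
time_s: 2.8
eef_pos: [0.5847, -0.1883, 0.0119]
ee_rot: [0.707, 0.707, 0.0, 0.001]
ft_force: [-0.3, 1.6, 5.8]
opening: 0.0266
grip_force: 58.6
```

Request:
play_rows(
  delta_pos=[
    [0, 0, 1],
    [0, 0, 3],
    [0, 0, 4],
    [0, 0, 4],
    [0, 0, 4],
    [0, 0, 2],
    [0, 0, 0],
    [0, 0, 0],
  ],
  spin=[0, 0, 0, 0, 0, 0, 0, 0],
)

```text
time_s: 3.6
eef_pos: [0.5839, -0.188, 0.1908]
ee_rot: [0.707, 0.707, 0.0, 0.0]
ft_force: [-0.4, -0.1, -0.1]
opening: 0.0265
grip_force: 59.0
```

Request:
play_rows(
  delta_pos=[
    [-0.5, 2, 1],
    [-0.6, 3, 0],
    [-0.7, 3.5, 0],
    [-0.7, 3.5, 0],
    [-0.7, 3.5, 0],
    [-0.7, 3.5, 0],
    [-0.7, 3.5, 0],
    [-0.7, 3.5, 0],
    [-0.7, 3.5, 0],
    [-0.6, 3, 0],
  ],
  spin=[8.5, 8.5, 8.5, 8.5, 8.5, 8.5, 8.5, 8.5, 8.5, 8.5],
)

```text
time_s: 4.6
eef_pos: [0.5167, 0.1386, 0.199]
ee_rot: [0.04, 0.999, -0.0, -0.001]
ft_force: [0.7, -0.4, -0.3]
opening: 0.0267
grip_force: 58.9
```

Run:
```python
from h import *
s=read_state(); print(s['qpos'].round(2),s['eef_pos'],s['ee_rot'])
im,d,W=cloud('wrist'); cv2.imwrite('pics/w3.png',im); np.savez('w3.npz',im=im,W=W)
hsv=cv2.cvtColor(im,cv2.COLOR_BGR2HSV); H,S,V=[hsv[...,i].astype(int) for i in range(3)]
for c,m in {'violet':(H>125)&(H<155)&(S>90),'red':((H<6)|(H>174))&(S>120),'yellow':(H>15)&(H<28)&(S>110)}.items():
    m=m&(W[...,2]>.0)&(W[...,2]<.024)
    nn,l,st,ce=cv2.connectedComponentsWithStats(m.astype(np.uint8))
    for i in range(1,nn):
        if st[i,4]<100: continue
        P=W[l==i]; 
        print(c,st[i,4],ce[i].round(),np.percentile(P,[2,50,98],axis=0).round(4).tolist())
```

```text
[ 0.11  0.25 -0.08  1.25  0.    0.19] [0.51670541 0.13856057 0.1990094 ] [ 4.03336850e-02  9.99185516e-01 -1.08597587e-04 -1.21952451e-03]
red 136 [ 94. 165.] [[0.4779, -0.0727, 0.0094], [0.487, -0.0638, 0.0176], [0.5013, -0.0612, 0.0236]]
red 1021 [284. 220.] [[0.5614, 0.1487, 0.0069], [0.5848, 0.1744, 0.0091], [0.6082, 0.195, 0.0214]]
yellow 1149 [281. 165.] [[0.4852, 0.1488, 0.006], [0.5073, 0.171, 0.0092], [0.5335, 0.1979, 0.0214]]
```

View pics/w3.png

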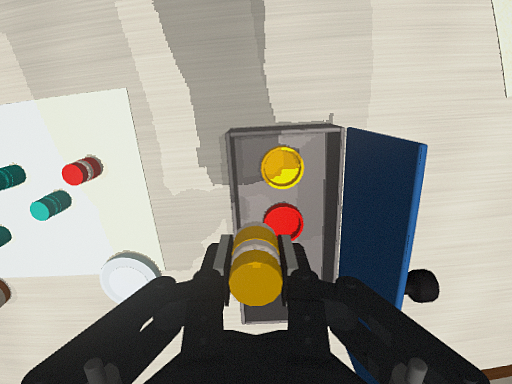

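Yellow pocket at (281,165) and red pocket at (284,221), the lid on the right at (385,230), and the yellow vial held upright. The target pocket is about (0.510, 0.173).

Request:
play_rows(
  delta_pos=[
    [-0.4, 1.8, 0],
    [-0.3, 1.6, 0],
    [0, 0, -3],
    [0, 0, -4],
    [0, 0, -4],
    [0, 0, -3],
    [0, 0, -1],
    [0, 0, 0],
    [0, 0, 0],
  ],
  spin=[4, 0, 0, 0, 0, 0, 0, 0, 0],
)

```text
time_s: 5.55
eef_pos: [0.5115, 0.171, 0.0511]
ee_rot: [0.009, 1.0, 0.0, 0.0]
ft_force: [-0.3, -0.6, -0.1]
opening: 0.0269
grip_force: 59.0
```

Request:
play_rows(
  delta_pos=[
    [0, 0, -1],
    [0, 0, -1],
    [0, 0, -0.5],
    [0, 0, -0.3],
    [0, 0, 0],
    [0, 0, 0],
  ],
  spin=[0, 0, 0, 0, 0, 0],
)

```text
time_s: 6.15
eef_pos: [0.5111, 0.171, 0.0224]
ee_rot: [0.009, 1.0, 0.0, 0.0]
ft_force: [0.2, -0.1, -0.9]
opening: 0.0268
grip_force: 59.1
```

Request:
play_rows(
  delta_pos=[
    [0, 0.1, -0.1],
    [0, 0, -0.1],
    [0, 0, 0],
    [0, 0, 0],
  ],
  spin=[0, 0, 0, 0],
)

```text
time_s: 6.55
eef_pos: [0.5112, 0.1719, 0.0203]
ee_rot: [0.009, 1.0, -0.0, 0.0]
ft_force: [-0.6, -2.9, 0.1]
opening: 0.0267
grip_force: 59.1
```

Request:
play_rows(
  delta_pos=[
    [0, 0, 0],
    [0, 0, 0],
    [0, 0, 0],
    [0, 0, 0],
    [0, 0, 0],
  ],
  spin=[0, 0, 0, 0, 0],
  gripper=-0.1,
)

```text
time_s: 7.05
eef_pos: [0.5109, 0.172, 0.0203]
ee_rot: [0.009, 1.0, -0.0, -0.0]
ft_force: [-1.7, -1.5, 0.5]
opening: 0.047
grip_force: 0.0
```

Request:
play_rows(
  delta_pos=[
    [0, 0, 1],
    [0, 0, 2],
    [0, 0, 3],
    [0, 0, 4],
    [0, 0, 4],
    [0, 0, 2],
    [0, 0, 0],
  ],
  spin=[0, 0, 0, 0, 0, 0, 0],
)

```text
time_s: 7.75
eef_pos: [0.5124, 0.1725, 0.1843]
ee_rot: [0.009, 1.0, 0.001, 0.003]
ft_force: [-0.0, 1.2, 0.6]
opening: 0.0467
grip_force: 0.0
```

Run:
```python
from h import *
im,d,W=cloud('scene'); cv2.imwrite('pics/s2.png',cv2.resize(im[60:320,80:420],None,fx=2,fy=2))
```

```text
(no output)
```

View pics/s2.png

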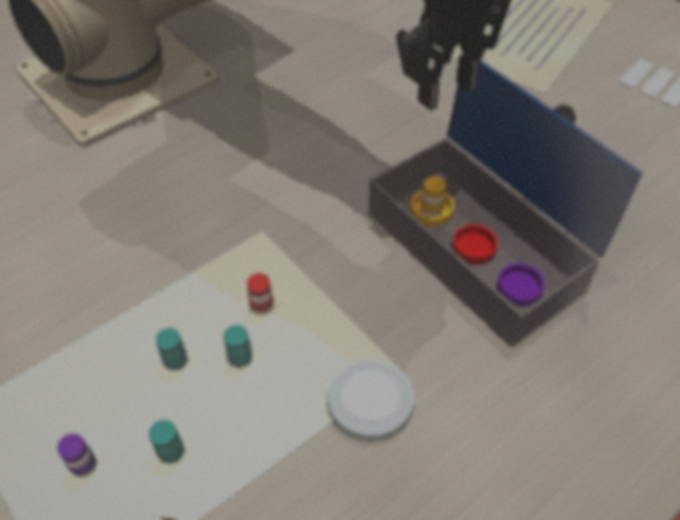

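The yellow vial stands in its pocket at (434,200). Red vial next, at about (0.492, -0.075).

Request:
play_rows(
  delta_pos=[
    [-0.2, -2.7, 0],
    [-0.3, -4, 0],
    [-0.3, -4, 0],
    [-0.3, -4, 0],
    [-0.3, -4, 0],
    [-0.3, -4, 0],
    [-0.2, -2, -2],
    [0, 0, -4],
    [0, 0, -2],
    [0, 0, 0],
  ],
  spin=[0, 0, 0, 0, 0, 0, 0, 0, 0, 0],
  gripper=-0.3,
)

```text
time_s: 8.8
eef_pos: [0.4897, -0.0745, 0.097]
ee_rot: [0.009, 1.0, 0.001, -0.003]
ft_force: [0.3, -0.4, -0.5]
opening: 0.0558
grip_force: 0.0
```

Run:
```python
from h import *
s=read_state(); print(s['qpos'].round(2),s['eef_pos'],s['ee_rot'])
im,d,W=cloud('wrist'); cv2.imwrite('pics/w4.png',im)
hsv=cv2.cvtColor(im,cv2.COLOR_BGR2HSV); H,S,V=[hsv[...,i].astype(int) for i in range(3)]
for c,m in {'red':((H<6)|(H>174))&(S>120),'violet':(H>125)&(H<155)&(S>90)}.items():
    m=m&(W[...,2]>.03)&(W[...,2]<.06)
    P=W[m]; 
    if len(P)>20: P=P[P[:,2]>np.percentile(P[:,2],97)-.004];print(c,len(P),np.percentile(P,[2,50,98],axis=0).round(4).tolist())
```

```text
[-0.32  0.25 -0.35  0.98  0.   -0.3 ] [ 0.48966198 -0.07450227  0.09698521] [ 0.00905386  0.99995338  0.00111331 -0.0031669 ]
red 815 [[0.4789, -0.0877, 0.045], [0.4906, -0.0759, 0.0466], [0.5031, -0.0641, 0.0479]]
violet 2 [[0.6082, 0.1128, 0.0592], [0.612, 0.113, 0.0593], [0.6157, 0.1132, 0.0595]]
```

View pics/w4.png

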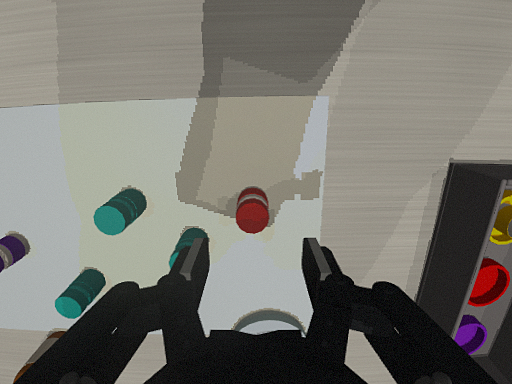

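The red vial at (253,210) sits centred between the fingers.

Request:
play_rows(
  delta_pos=[
    [0.1, -0.1, -2],
    [0, 0, -3],
    [0, 0, -2],
    [0, 0, -1],
    [0, 0, -0.5],
    [0, 0, 0],
    [0, 0, 0],
  ],
  spin=[0, 0, 0, 0, 0, 0, 0],
)

```text
time_s: 9.55
eef_pos: [0.4937, -0.0761, 0.0163]
ee_rot: [0.009, 1.0, -0.0, 0.001]
ft_force: [-0.3, -0.2, -0.3]
opening: 0.0553
grip_force: 0.0
```

Request:
play_rows(
  delta_pos=[
    [0, 0, 0],
    [0, 0, 0],
    [0, 0, 0],
    [0, 0, 0],
    [0, 0, 0],
    [0, 0, 0],
  ],
  spin=[0, 0, 0, 0, 0, 0],
  gripper=1,
)

```text
time_s: 10.15
eef_pos: [0.4934, -0.0761, 0.0161]
ee_rot: [0.009, 1.0, -0.0, 0.001]
ft_force: [-1.9, 0.7, 5.3]
opening: 0.0265
grip_force: 58.6
```

Request:
play_rows(
  delta_pos=[
    [0, 0, 1],
    [0, 0, 3],
    [0, 0, 4],
    [0, 0, 4],
    [0, 0, 4],
    [0, 0, 2],
    [0, 0, 0],
    [0, 0, 0],
  ],
  spin=[0, 0, 0, 0, 0, 0, 0, 0],
)

```text
time_s: 10.95
eef_pos: [0.4929, -0.076, 0.1957]
ee_rot: [0.009, 1.0, -0.0, 0.0]
ft_force: [-0.2, 0.3, -0.3]
opening: 0.0268
grip_force: 59.0
```

Request:
play_rows(
  delta_pos=[
    [0.8, 2, 0.5],
    [1.3, 3.5, 0],
    [1.5, 4, 0],
    [1.5, 4, 0],
    [1.5, 4, 0],
    [1.5, 4, 0],
    [1.0, 2.5, 0],
    [0.3, 0.7, 0],
    [0, 0, -3],
    [0, 0, -3],
  ],
  spin=[0, 0, 0, 0, 0, 0, 0, 0, 0, 0],
)

```text
time_s: 11.95
eef_pos: [0.5868, 0.1708, 0.139]
ee_rot: [0.008, 1.0, -0.0, -0.0]
ft_force: [0.2, 0.3, -0.8]
opening: 0.0267
grip_force: 59.1
```

Request:
play_rows(
  delta_pos=[
    [0, 0, -3],
    [0, 0, -3],
    [0, 0, -2],
    [0, 0, -1],
    [0, 0, 0],
    [0, 0, 0],
  ],
  spin=[0, 0, 0, 0, 0, 0],
)

```text
time_s: 12.55
eef_pos: [0.5873, 0.1707, 0.0509]
ee_rot: [0.009, 1.0, 0.0, 0.0]
ft_force: [-0.0, -0.2, -0.0]
opening: 0.0263
grip_force: 59.1
```

Request:
play_rows(
  delta_pos=[
    [0, 0, -1],
    [0, 0, -1],
    [0, 0, -0.4],
    [0, 0, -0.2],
    [0, 0, 0],
    [0, 0, 0],
  ],
  spin=[0, 0, 0, 0, 0, 0],
)

```text
time_s: 13.15
eef_pos: [0.5871, 0.1711, 0.0243]
ee_rot: [0.009, 1.0, 0.0, 0.0]
ft_force: [0.0, -0.3, -0.5]
opening: 0.026
grip_force: 59.1
```

Request:
play_rows(
  delta_pos=[
    [0, 0, 0],
    [0, 0, 0],
    [0, 0, 0],
    [0, 0, 0],
    [0, 0, 0],
  ],
  spin=[0, 0, 0, 0, 0],
  gripper=-0.1,
)

```text
time_s: 13.65
eef_pos: [0.587, 0.1709, 0.0243]
ee_rot: [0.009, 1.0, -0.0, 0.0]
ft_force: [0.1, -1.7, -0.3]
opening: 0.0469
grip_force: 0.0
```

Request:
play_rows(
  delta_pos=[
    [0, 0, 1],
    [0, 0, 2],
    [0, 0, 3],
    [0, 0, 4],
    [0, 0, 4],
    [0, 0, 2],
    [0, 0, 0],
  ],
  spin=[0, 0, 0, 0, 0, 0, 0],
)

```text
time_s: 14.35
eef_pos: [0.5883, 0.1715, 0.1887]
ee_rot: [0.009, 1.0, 0.001, 0.003]
ft_force: [-0.5, -0.0, -0.5]
opening: 0.0469
grip_force: 0.0
```

Request:
play_rows(
  delta_pos=[
    [-0.4, -4, 0],
    [-0.5, -5, 0],
    [-0.5, -5, 0],
    [-0.5, -5, 0],
    [-0.5, -5, 0],
    [-0.5, -5, 0],
    [-0.5, -5, 0],
    [-0.5, -5, 0],
    [-0.5, -5, 0],
    [-0.4, -4, 0],
  ],
  spin=[0, 0, 0, 0, 0, 0, 0, 0, 0, 0],
  gripper=-0.3,
)

```text
time_s: 15.35
eef_pos: [0.5383, -0.3094, 0.1836]
ee_rot: [0.009, 1.0, 0.0, -0.0]
ft_force: [1.1, 0.4, 0.1]
opening: 0.0556
grip_force: 0.0
```

Request:
play_rows(
  delta_pos=[
    [-0.1, -1.8, 0],
    [0, 0, -4],
    [0, 0, -4],
    [0, 0, -1],
    [0, 0, 0],
    [0, 0, 0],
  ],
  spin=[0, 0, 0, 0, 0, 0],
)

```text
time_s: 15.95
eef_pos: [0.539, -0.325, 0.0959]
ee_rot: [0.008, 1.0, -0.0, 0.001]
ft_force: [0.7, 1.1, 0.7]
opening: 0.0552
grip_force: 0.0
```

Run:
```python
from h import *
s=read_state(); print(s['qpos'].round(2),s['eef_pos'],s['ee_rot'])
im,d,W=cloud('wrist'); cv2.imwrite('pics/w5.png',im)
hsv=cv2.cvtColor(im,cv2.COLOR_BGR2HSV); H,S,V=[hsv[...,i].astype(int) for i in range(3)]
m=(H>125)&(H<155)&(S>90)&(W[...,2]>.03)&(W[...,2]<.06)
P=W[m]; P=P[P[:,2]>np.percentile(P[:,2],97)-.004];print(len(P),np.percentile(P,[2,50,98],axis=0).round(4).tolist())
```

```text
[-0.68  0.46 -0.03  1.08  0.   -0.66] [ 0.53903726 -0.32496405  0.09587642] [ 8.36468838e-03  9.99964667e-01 -4.70324730e-04  6.90120194e-04]
818 [[0.5254, -0.3406, 0.0448], [0.537, -0.3291, 0.0466], [0.5493, -0.3179, 0.0477]]
```

View pics/w5.png

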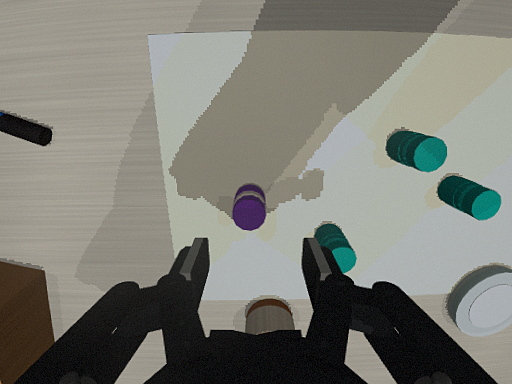

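The violet vial at (250,207) is slightly left of the finger centre, so I shift 4 mm in -y and go down.

Request:
play_rows(
  delta_pos=[
    [-0.1, -0.4, -1],
    [0, 0, -3],
    [0, 0, -2.5],
    [0, 0, -1],
    [0, 0, -0.7],
    [0, 0, 0],
    [0, 0, 0],
  ],
  spin=[0, 0, 0, 0, 0, 0, 0],
)

```text
time_s: 16.7
eef_pos: [0.5377, -0.3295, 0.0133]
ee_rot: [0.009, 1.0, -0.001, 0.001]
ft_force: [0.1, -0.3, -0.2]
opening: 0.0553
grip_force: 0.0
```

Request:
play_rows(
  delta_pos=[
    [0, 0, 0],
    [0, 0, 0],
    [0, 0, 0],
    [0, 0, 0],
    [0, 0, 0],
    [0, 0, 0],
  ],
  spin=[0, 0, 0, 0, 0, 0],
  gripper=1,
)

```text
time_s: 17.3
eef_pos: [0.5377, -0.3294, 0.0134]
ee_rot: [0.009, 1.0, -0.001, 0.001]
ft_force: [-0.9, 0.3, 6.5]
opening: 0.0267
grip_force: 58.9
```

Request:
play_rows(
  delta_pos=[
    [0, 0, 1],
    [0, 0, 3],
    [0, 0, 4],
    [0, 0, 4],
    [0, 0, 4],
    [0, 0, 2],
    [0, 0, 0],
    [0, 0, 0],
  ],
  spin=[0, 0, 0, 0, 0, 0, 0, 0],
)

```text
time_s: 18.1
eef_pos: [0.5371, -0.329, 0.1926]
ee_rot: [0.009, 1.0, -0.0, 0.0]
ft_force: [0.9, -0.4, -1.1]
opening: 0.0266
grip_force: 59.0
```

Request:
play_rows(
  delta_pos=[
    [0.9, 3.5, 0],
    [1.2, 4.8, 0],
    [1.2, 4.8, 0],
    [1.2, 4.8, 0],
    [1.2, 4.8, 0],
    [1.2, 4.8, 0],
    [1.2, 4.8, 0],
    [1.2, 4.8, 0],
    [1.2, 4.8, 0],
    [1.2, 4.8, 0],
  ],
  spin=[0, 0, 0, 0, 0, 0, 0, 0, 0, 0],
)

```text
time_s: 19.1
eef_pos: [0.6537, 0.14, 0.1906]
ee_rot: [0.009, 1.0, -0.0, -0.001]
ft_force: [0.6, 0.3, 0.2]
opening: 0.0266
grip_force: 59.1
```

Request:
play_rows(
  delta_pos=[
    [0.7, 2, 0],
    [0.3, 1.1, 0],
    [0, 0, -3],
    [0, 0, -4],
    [0, 0, -4],
    [0, 0, -2],
    [0, 0, -1],
    [0, 0, 0],
    [0, 0, 0],
  ],
  spin=[0, 0, 0, 0, 0, 0, 0, 0, 0],
)

```text
time_s: 20.0
eef_pos: [0.6647, 0.1686, 0.0533]
ee_rot: [0.009, 1.0, 0.0, 0.001]
ft_force: [-0.0, -0.3, -0.8]
opening: 0.0266
grip_force: 59.1
```

Request:
play_rows(
  delta_pos=[
    [0, 0, -1],
    [0, 0, -1],
    [0, 0, -0.7],
    [0, 0, -0.4],
    [0, 0, 0],
    [0, 0, 0],
  ],
  spin=[0, 0, 0, 0, 0, 0],
)

```text
time_s: 20.6
eef_pos: [0.6641, 0.169, 0.0214]
ee_rot: [0.009, 1.0, -0.0, -0.0]
ft_force: [-1.8, -0.2, 4.1]
opening: 0.0265
grip_force: 59.5
```

Request:
play_rows(
  delta_pos=[
    [0, 0, 0],
    [0, 0, 0],
    [0, 0, 0],
    [0, 0, 0],
    [0, 0, 0],
  ],
  spin=[0, 0, 0, 0, 0],
  gripper=-0.1,
)

```text
time_s: 21.1
eef_pos: [0.6642, 0.1688, 0.0212]
ee_rot: [0.009, 1.0, -0.0, -0.0]
ft_force: [-0.0, -2.2, -0.1]
opening: 0.0473
grip_force: 0.0
```

Request:
play_rows(
  delta_pos=[
    [0, 0, 1],
    [0, 0, 2],
    [0, 0, 3],
    [0, 0, 4],
    [0, 0, 4],
    [0, 0, 4],
    [0, 0, 4],
    [0, 0, 2],
    [0, 0, 0],
  ],
  spin=[0, 0, 0, 0, 0, 0, 0, 0, 0],
)

```text
time_s: 22.0
eef_pos: [0.665, 0.1694, 0.266]
ee_rot: [0.009, 1.0, 0.001, 0.003]
ft_force: [0.8, 0.1, -0.2]
opening: 0.0471
grip_force: 0.0
```

Run:
```python
from h import *
im,d,W=cloud('scene'); a=cv2.resize(im[80:240,240:420],None,fx=3,fy=3)
cv2.imwrite('pics/s3.png',a)
hsv=cv2.cvtColor(im,cv2.COLOR_BGR2HSV); H,S,V=[hsv[...,i].astype(int) for i in range(3)]
for c,m in {'violet':(H>125)&(H<155)&(S>90),'red':((H<6)|(H>174))&(S>120),'yellow':(H>15)&(H<28)&(S>110)}.items():
    P=W[m&(W[...,2]>.035)&(W[...,2]<.075)&(W[...,1]>.1)]
    print(c,len(P),np.percentile(P,[3,50,97],axis=0).round(4).tolist())
im,d,W=cloud('side')
hsv=cv2.cvtColor(im,cv2.COLOR_BGR2HSV); H,S,V=[hsv[...,i].astype(int) for i in range(3)]
P=W[(H>100)&(H<122)&(S>90)&(W[...,1]>.2)&(W[...,1]<.3)]
c=P.mean(0);n=np.linalg.svd(P-c,full_matrices=False)[2][2];print('lid',c,n,np.percentile(P,[1,99],axis=0).round(3))
k=W[240:300,185:245].reshape(-1,3); k=k[(abs((k-c)@n)>.012)&(k[:,2]>.08)&(k[:,1]>.2)];print('knob',len(k),np.percentile(k,[2,50,98],axis=0).round(3))
print(read_state()['eef_pos'])
```

```text
violet 105 [[0.6562, 0.1546, 0.046], [0.6684, 0.1645, 0.0525], [0.6793, 0.1786, 0.0549]]
red 128 [[0.1979, 0.1565, 0.0357], [0.586, 0.1704, 0.0513], [0.5994, 0.7201, 0.0548]]
yellow 95 [[0.5018, 0.1566, 0.043], [0.5155, 0.1665, 0.0523], [0.5258, 0.1811, 0.055]]
lid [0.5838616  0.24590839 0.12985787] [ 0.02927378  0.99448793 -0.10068165] [[0.465 0.236 0.062]
 [0.712 0.255 0.184]]
knob 232 [[0.577 0.263 0.142]
 [0.589 0.288 0.158]
 [0.602 0.293 0.165]]
[0.6641412  0.16920261 0.26170721]
```

View pics/s3.png

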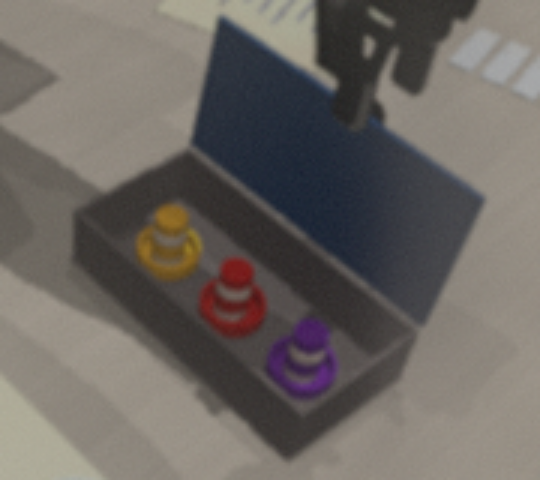

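All three vials are down in their pockets, with cap tops at about 0.054 m and the caps at (172,218), (236,272) and (312,335) in the crop. Next, close the fingers and go round behind the lid.

Request:
play_rows(
  delta_pos=[
    [-1.5, 1.5, 0],
    [-2, 2, 0],
    [-2, 2, 0],
    [-2, 2, 0],
    [-2, 2, 0],
    [-2, 2, 0],
    [-2, 2, 0],
    [-1, 1.5, 0],
    [0, 0, 0],
    [0, 0, 0],
  ],
  spin=[0, 0, 0, 0, 0, 0, 0, 0, 0, 0],
  gripper=1,
)

```text
time_s: 23.1
eef_pos: [0.5193, 0.3191, 0.2606]
ee_rot: [0.008, 1.0, -0.0, -0.0]
ft_force: [-0.1, -0.8, 0.3]
opening: -0.0001
grip_force: 0.0
```

Request:
play_rows(
  delta_pos=[
    [0, 0, -2],
    [0, 0, -3],
    [0, 0, -3],
    [0, 0, -2.4],
    [0, 0, 0],
    [0, 0, 0],
  ],
  spin=[0, 0, 0, 0, 0, 0],
)

```text
time_s: 23.7
eef_pos: [0.5199, 0.3184, 0.1574]
ee_rot: [0.009, 1.0, -0.0, -0.0]
ft_force: [1.3, 0.0, -0.6]
opening: 0.0003
grip_force: 0.0
```

Request:
play_rows(
  delta_pos=[
    [0, -0.8, 0],
    [0, -0.8, 0],
    [0, -0.6, 0],
    [0, -0.6, 0],
    [0, -0.5, 0],
    [0, -0.5, 0],
    [0, -0.5, 0],
    [0, -0.5, 0],
    [0, 0, 0],
  ],
  spin=[0, 0, 0, 0, 0, 0, 0, 0, 0],
)

```text
time_s: 24.6
eef_pos: [0.5192, 0.2704, 0.1573]
ee_rot: [0.009, 1.0, -0.0, -0.0]
ft_force: [0.8, 0.2, 0.1]
opening: -0.0002
grip_force: 0.0
```

Next, push gently along the arc.

Request:
play_rows(
  delta_pos=[
    [0, -0.5, 0],
    [0, -0.5, 0],
    [0, -0.5, 0],
    [0, -0.5, 0],
    [0, -0.5, 0],
    [0, -0.5, 0],
    [0, -0.5, 0],
    [0, 0, 0],
  ],
  spin=[0, 0, 0, 0, 0, 0, 0, 0],
)

```text
time_s: 25.4
eef_pos: [0.5193, 0.2352, 0.1572]
ee_rot: [0.009, 1.0, -0.0, -0.0]
ft_force: [0.9, 0.2, -0.7]
opening: 0.0001
grip_force: 0.0
```

Request:
play_rows(
  delta_pos=[
    [0, -0.5, 0],
    [0, -0.5, -0.1],
    [0, -0.5, -0.1],
    [0, -0.5, -0.2],
    [0, -0.5, -0.2],
    [0, -0.4, -0.2],
    [0, -0.4, -0.2],
    [0, -0.4, -0.2],
    [0, -0.4, -0.3],
    [0, 0, 0],
  ],
  spin=[0, 0, 0, 0, 0, 0, 0, 0, 0, 0],
)

```text
time_s: 26.4
eef_pos: [0.5191, 0.1944, 0.1418]
ee_rot: [0.009, 1.0, -0.0, -0.0]
ft_force: [0.6, 0.6, 0.2]
opening: -0.0002
grip_force: 0.0
```

Run:
```python
from h import *
s=read_state(); print(s['eef_pos'],s['ft_force'])
im,d,W=cloud('side'); cv2.imwrite('pics/d1.png',im)
hsv=cv2.cvtColor(im,cv2.COLOR_BGR2HSV); H,S,V=[hsv[...,i].astype(int) for i in range(3)]
P=W[(H>100)&(H<122)&(S>90)&(W[...,1]>.05)&(W[...,1]<.3)&(W[...,2]>.05)]
c=np.median(P,0);n=np.linalg.svd(P-c,full_matrices=False)[2][2];print('lid',len(P),c,n,np.percentile(P,[1,99],axis=0).round(3))
```

```text
[0.51906808 0.19441814 0.14179817] [0.553198   0.55168076 0.24204645]
lid 7197 [0.58693589 0.20407123 0.11211271] [-0.03195107 -0.84458192 -0.53447218] [[0.464 0.165 0.064]
 [0.712 0.238 0.165]]
```

View pics/d1.png

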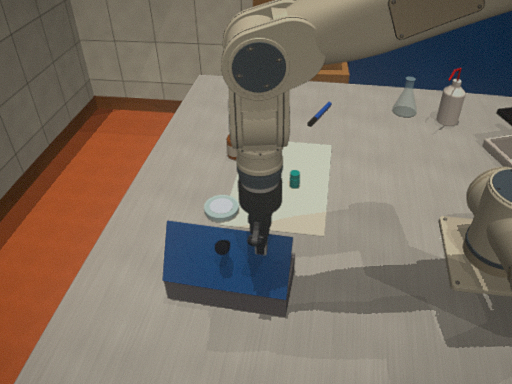

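The lid is at about 1.0 rad and moving smoothly, with the fingertip pressing at (258,250) clear of the knob at (222,247).

Request:
play_rows(
  delta_pos=[
    [0, -0.4, -0.2],
    [0, -0.4, -0.2],
    [0, -0.5, -0.3],
    [0, -0.4, -0.3],
    [0, -0.4, -0.4],
    [0, -0.3, -0.4],
    [0, -0.3, -0.4],
    [0, -0.3, -0.4],
    [0, -0.3, -0.4],
  ],
  spin=[0, 0, 0, 0, 0, 0, 0, 0, 0],
)

```text
time_s: 27.35
eef_pos: [0.5192, 0.1617, 0.1119]
ee_rot: [0.009, 1.0, -0.0, -0.0]
ft_force: [-0.4, 0.3, 0.9]
opening: 0.0003
grip_force: 0.4
```

Request:
play_rows(
  delta_pos=[
    [0, -0.3, -0.4],
    [0, -0.2, -0.5],
    [0, -0.2, -0.5],
    [0, -0.2, -0.5],
    [0, -0.2, -0.5],
    [0, -0.1, -0.4],
    [0, 0, -0.4],
    [0, 0, -0.4],
    [0, 0, -0.3],
    [0, 0, 0],
  ],
  spin=[0, 0, 0, 0, 0, 0, 0, 0, 0, 0],
)

```text
time_s: 28.35
eef_pos: [0.519, 0.15, 0.0728]
ee_rot: [0.009, 1.0, -0.0, -0.0]
ft_force: [-0.3, 0.2, -0.6]
opening: 0.0001
grip_force: 0.0
```

Request:
play_rows(
  delta_pos=[
    [0, 0, -0.2],
    [0, 0, -0.2],
    [0, 0, -0.2],
    [0, 0, -0.1],
    [0, 0, 0],
  ],
  spin=[0, 0, 0, 0, 0],
)

```text
time_s: 28.85
eef_pos: [0.5192, 0.15, 0.0666]
ee_rot: [0.009, 1.0, -0.0, 0.0]
ft_force: [-1.4, -1.2, 3.7]
opening: -0.0001
grip_force: 1.8
```

Request:
play_rows(
  delta_pos=[
    [0, 0, -0.1],
    [0, 0, -0.1],
    [0, 0, 0],
    [0, 0, 0],
  ],
  spin=[0, 0, 0, 0],
)

```text
time_s: 29.25
eef_pos: [0.5193, 0.15, 0.0663]
ee_rot: [0.009, 1.0, 0.0, 0.001]
ft_force: [-7.2, -2.7, 21.7]
opening: 0.0001
grip_force: 11.4
```

Request:
play_rows(
  delta_pos=[
    [0, 0, 0.5],
    [0, 0, 2],
    [0, 0, 4],
    [0, 0, 4],
    [0, 0, 4],
    [0, 0, 4],
    [0, 0, 0],
    [0, 0, 0],
  ],
  spin=[0, 0, 0, 0, 0, 0, 0, 0],
)

```text
time_s: 30.05
eef_pos: [0.5195, 0.1501, 0.2497]
ee_rot: [0.009, 1.0, 0.0, 0.001]
ft_force: [1.1, -0.8, -1.2]
opening: -0.0004
grip_force: 0.0
```

Run:
```python
from h import *
for nme in ['side','scene']:
    im,d,W=cloud(nme); cv2.imwrite(f'pics/f_{nme}.png',im)
    hsv=cv2.cvtColor(im,cv2.COLOR_BGR2HSV); H,S,V=[hsv[...,i].astype(int) for i in range(3)]
    P=W[(H>100)&(H<122)&(S>90)&(W[...,1]>.05)&(W[...,1]<.3)&(W[...,2]>.05)&(W[...,2]<.085)]
    c=np.median(P,0);n=np.linalg.svd(P-c,full_matrices=False)[2][2];print('lid',len(P),c,n,np.percentile(P,[1,99],axis=0).round(3))
print(read_state()['eef_pos'])
```

```text
lid 5433 [0.58077801 0.17775995 0.06504691] [-6.48181958e-04  9.36749614e-03 -9.99955914e-01] [[0.463 0.11  0.062]
 [0.712 0.234 0.068]]
lid 3975 [0.60554897 0.1614326  0.06518728] [-6.40433412e-04 -2.68416205e-03  9.99996193e-01] [[0.469 0.105 0.063]
 [0.714 0.227 0.068]]
[0.51872305 0.14995572 0.248014  ]
```

View pics/f_scene.png

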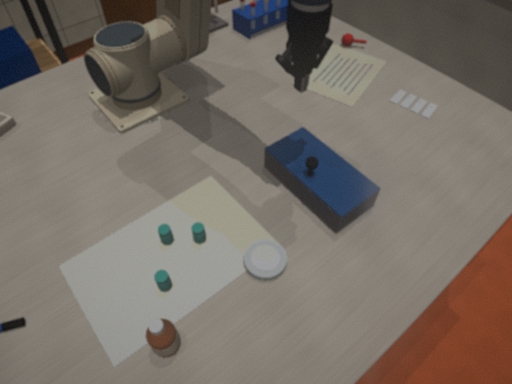

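The lid is flat (under 0.01 rad), the dish (265,258) and bottle (162,338) have not moved, and the arm is clear. I'm handing in.

```bash
python3 -c "
from station import *
print(sign_off())"
```

```text
the job is handed in; nothing more can be done
None
```

All three vials stand in the pockets of their own colours, the lid is shut flat, the dish, bottle and turquoise look-alikes were left in place, and the job was handed in at about 30 s of robot time; the sign-off did not report a verdict.

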